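Release the latched stirrer key

ROBOT

A 6-joint arm with a two-finger parallel gripper is mounted at the origin on the work surface. World frame = base frame: x ahead of the robot, y to its left, z up, the work surface at z = 0. Lengths are in m, angles in degrees, forces in N, time in s.
With the tool pointing down it reaches from about 0.4 to 0.825 m from the base axis. Payload 7 kg.
Tool frame: the origin (TCP) lies on the centre line of the jaws, within the pads' length; the fingertips stand 14 mm ahead of it and the grasp point (between the pads) lies 5 mm behind it; z points along the fingers, y is the line along which they close (so a half turn about z gives the same grasp; the last joint's range is limited). The gripper opens to 88 mm and grips with 3 to 60 N. Pads are 19 mm wide; open, the fingers measure 130 mm over their backs; the gripper's body (78 mm by 193 mm) begins 47 mm behind the grasp point.
Start: joints at [88.986, 20.546, 0.682, 0, -70.136, -16.507], TCP at [0.203, 0.644, 0.241] pointing down, gripper open.
Joint ranges: [-176.03, 176.03], [-82.01, 121.73], [-58.28, 71.71], [-173.87, 95.51], [-174.79, -0.11], [-173.66, 173.66]. Speed limits (degrees/s): [136.94, 136.94, 172.46, 180, 180, 180].

INTERFACE

Orientations are given as [roll, pitch, yaw] about the fixed x, y, z axes, in that order (R = Rz(yaw) Ry(pitch) Rx(roll)).
In Python, from plant import r gives the robot as it stands.
- The arm moves only by the tool send_rows, never from a script. Its argument "steps" is a list of rows, each an object with "dp": the shift along the tool's x, y, z in mm, a list of three; "roll": the turn about the tool's z in rad; "jaw": the opening in per cent of the stroke, from 0 (shut) to 100 (fully open). In form: [{"dp": [tx, ty, tz], "roll": roll, "jaw": jaw}, ...]. A call has 1 to 5 rows; each row is the pose to reach, as a shift and turn from the pose commanded when the call began, along the tool's axes at that moment; what a row does not reach only later rows make up. A row lasts 1/8 s, in which the tool goes at most 62.5 mm and 10.7 degrees, less where a joint would pass 70% of its speed; a pose out of reach is approached as far as the arm can. A call with a gripper value outside its range is refused whole. The fingers move at their own pace and stop on an object; "newtons" is the grip in N (left out, the last holds). Time passes only in rows, so rows that repeat a pose let the fingers close. It gives the time, the measured TCP pose, the force, the opening and the grip force at its end, in the units of the state.
- r.get_state(): the state, without advancing time (a new reading comes with each control period).
- r.capture(name): name is "scene" or "top" or "wrist"; returns a dict with "image" (400x640x3 uint8, blue, green, red), "K" (3x3 intrinsics, pixels), "rvec" (rotation vector, rad) and "tvec" (3), from world to camera coordinates, as OpenCV has them. Camera axes: x right, y down, z forward; pixel columns grow to the right and rows downward; lengths in m; the calibration is good to about 2 mm. A picture is of the moment at which its call begins. There is no depth.
- r.close_job(): hands the job in; it is judged then, once.
The state is a dict: "time_s": time; "joints": joint angles; "qd": joint speeds; "joint_torque": joint torques, N m; "tcp_pos": TCP position; "eef_rot": TCP orientation; "contact_force": force on the tool from outside, world axes, zero at the start; "moment": the same for the moment, N m; "gripper_width": finger opening in m; "gripper_force": force on a finger pad.
Only numpy, scipy, OpenCV 4.12 (cv2) and the standard library are available. Lean on these libraries where they do the work, as an engineer would, in place of code of your own. Each camera call takes 0.05 s, during which the arm holds its last target. There are 200 camera calls.

TASK

One of the four identical keys on the stirrer's control box has been left latched down. With your fingertips, tap the keys lightly to find it, then press that key right down and let go, so that all four keys stand up. Do not push any of the other keys right down, because it would catch and stay down, and leave the glassware around the box where it stands.

Things in the scene. Friction and masses are not known exactly. Their poses are not given: they have to be found in the camera images.
- key_1: one of four identical-looking keys on the box; their order in the row and which is latched change from start to start. The body is the fixed square collar, 34 x 34 x 3 mm, origin at the centre of its underside on the box top (45 mm above the table), z up, y along the row. The grey 24 x 24 mm flat cap on it slides straight down; its top is 16 mm above the origin when up, 12 latched, 8 at its stop
- key_2: another of the four keys, same sizes and frame as key_1. What an up key does: the cap gives at once under a light tap (1.3 to 2 N to start, then 0.5 N per mm, more if pushed fast) and springs back; pushed down more than about 6.5 mm it catches at the latched height and cannot be released again
- key_3: another of the four keys, same sizes and frame as key_1. The four stand 60 mm apart, 36 mm clear between caps
- key_4: another of the four keys, same sizes and frame as key_1. What the latched key does: the cap hardly moves under less than 3.5 N; pushed on to its stop (about 6 N, 4 mm below its latched height) and let go, it springs up and stays free; less than 3 mm of push leaves it latched
- control_box: white box with a blue stripe along the side facing the robot, 110 (x) x 300 (y) x 45 mm high, fixed to the bench, turned up to 0.35 rad; origin at the centre of its underside on the table, x away from the robot, y along the box. The keys stand on its top at x = 0 and y = -110, -50, 10 and 70 mm
- ready_pin (a joint): 10 mm upright steel pin on the box top at x = 0, y = 125 mm from the box origin, beside the keys, worked by a bar under all four: it sinks with the lowest key. Value in m downwards: 0 when all keys are up (pin 8 mm above the box top), about 0.004 while a key is latched, 0.008 while one is held at its stop. It does not tell which key is down
- beaker: loose glass beaker behind the box, 68 mm across, 80 mm high; origin at the centre of its underside, z up. Bystander
- dropper: loose amber glass bottle with a dark cap behind the box, 34 mm across, 85 mm high; origin at the centre of its underside, z up. Bystander
- vial: loose corked glass vial off the +y end of the box, 26 mm across, 62 mm high; origin at the centre of its underside, z up. Bystander
- dish: loose covered glass dish off the -y end of the box, 92 mm across, 18 mm high; origin at the centre of its underside, z up. Bystander

How it is judged:
By the outcome, as a careful person would: the job done as asked, in the order asked, and still so for the second after the job is handed in, with the robot touching nothing.
It also fails if it takes over 45 s, if anything falls off the work surface, if the arm or the gripper's body presses on something with over 40 N, if the wrist force passes 120 N, or if a joint passes its speed limit or range.

## Working session

There is one attempt and no reset: what is moved stays moved. The work goes in short steps, Python scripts to look and compute and a tool call to move; the robot and the scene stay as the last step left them, time stands still between calls to the robot, and variables do not carry over. Pictures are saved under pics/ and viewed, at most 10 in all, crops included, and the job is handed in when it is done.

Besides the shell and the picture viewer there is one more tool, called after "Call:" as a command line: name --argument value ..., lists and objects as JSON in quotes. send_rows: Moves the arm, as the interface text tells. Its arguments: {"type":"object","properties":{"steps":{"type":"array","items":{"type":"object","properties":{"dp":{"type":"array","items":{"type":"number"}},"roll":{"type":"number"},"jaw":{"type":"number"}}}},"newtons":{"type":"number"}},"required":["steps"]}

```bash
mkdir -p pics; python3 - <<'E'
from plant import r
import cv2,numpy as np
s=r.get_state(); print({k:np.round(s[k],3) for k in s})
for n in("scene","top"):
    c=r.capture(n); cv2.imwrite(f"pics/{n}1.png",c["image"]); R=cv2.Rodrigues(np.array(c["rvec"]))[0]; print(n,c["K"],-R.T@np.array(c["tvec"]).ravel())
E
```

```text
{'time_s': np.float64(0.0), 'joints': array([ 8.8986e+01,  2.0592e+01,  6.3300e-01, -2.2000e-02, -7.0135e+01,
       -1.6509e+01]), 'qd': array([ 0.072,  0.011,  0.008, -0.002, -0.075,  0.062]), 'joint_torque': array([ 0.0000e+00, -5.8271e+01,  2.9305e+01,  6.9970e+00,  7.0000e-03,
       -0.0000e+00]), 'tcp_pos': array([0.203, 0.643, 0.24 ]), 'eef_rot': array([ 1.79904e+02, -7.00000e-03, -1.75310e+01]), 'contact_force': array([ 0.286,  0.234, -0.853]), 'moment': array([-0.007,  0.043,  0.065]), 'gripper_force': np.float64(0.0), 'gripper_width': np.float64(0.088)}
scene [[487.08176919   0.         326.41276921]
 [  0.         487.08176919 199.5382664 ]
 [  0.           0.           1.        ]] [ 1.53133983 -0.35271983  0.70497445]
top [[480.42437185   0.         313.1835466 ]
 [  0.         480.42437185 197.10459917]
 [  0.           0.           1.        ]] [0.42112403 0.02842726 0.95241444]
```

View pics/top1.png

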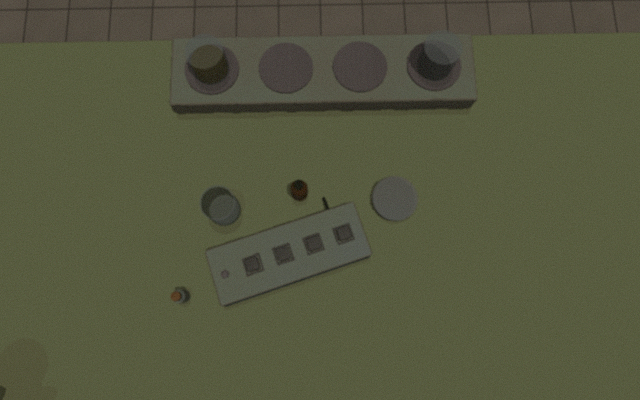

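View pics/scene1.png

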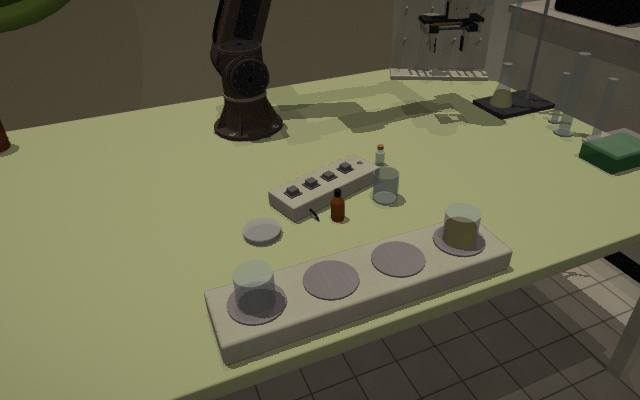

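Top view: the key row runs (253,264), (283,254), (314,243), (344,233), with the pin at (225,274). The beaker and dropper stand behind the box, the vial is at the left and the dish at the right.

```bash
cat > h.py <<'E'
import cv2,numpy as np
def ray(c,uv,z):
    R=cv2.Rodrigues(np.array(c["rvec"]))[0]; t=np.array(c["tvec"]).ravel(); K=np.array(c["K"])
    uv=np.asarray(uv,float).reshape(-1,2)
    d=np.c_[uv,np.ones(len(uv))]@np.linalg.inv(K).T@R; C=-R.T@t
    return C+d*((z-C[2])/d[:,2])[:,None]
E
python3 - <<'E'
from plant import r
from h import *
c=r.capture("top"); im=c["image"]
hsv=cv2.cvtColor(im,cv2.COLOR_BGR2HSV)
m=cv2.inRange(hsv,(0,0,60),(180,60,255)); m[:190]=0; m[310:]=0; m[:,:200]=0; m[:,375:]=0
cs,_=cv2.findContours(m,cv2.RETR_EXTERNAL,cv2.CHAIN_APPROX_SIMPLE); b=max(cs,key=cv2.contourArea)
q=cv2.minAreaRect(b); print("box",q); P=ray(c,cv2.boxPoints(q),.045); print(P.mean(0),P)
for z,n in((.048,"collar"),):
  p=np.array([(253,264),(283,254),(314,243),(344,233),(225,274)]); print(ray(c,p,z).round(4))
o=cv2.resize(im[195:310,200:380],None,fx=4.4,fy=4.4,interpolation=cv2.INTER_CUBIC)
o=cv2.convertScaleAbs(o,alpha=1.6)
o2=cv2.resize(m[195:310,200:380],None,fx=1,fy=1)
o[:115,:180]=o2[...,None]
cv2.imwrite("pics/crop1.png",o)
E
```

```text
box ((287.43658447265625, 253.5376739501953), (60.58768081665039, 160.65725708007812), 71.37842559814453)
[0.50528358 0.0731525  0.045     ] [[ 0.5130793   0.23622003  0.045     ]
 [ 0.60610769 -0.05451534  0.045     ]
 [ 0.49517451 -0.08678776  0.045     ]
 [ 0.40677284  0.19769308  0.045     ]]
[[ 0.4856  0.1389  0.048 ]
 [ 0.5031  0.0827  0.048 ]
 [ 0.5227  0.0241  0.048 ]
 [ 0.5405 -0.0331  0.048 ]
 [ 0.4682  0.1909  0.048 ]]
```

View pics/crop1.png

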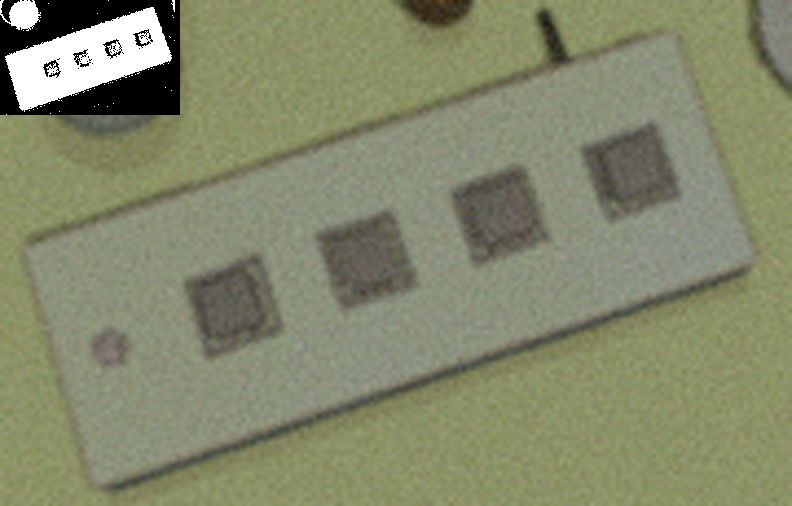

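The crop gives the collar centres, about 60 mm apart with the row yawed about 17.7°. I'll close the jaws and move over the +y key.

Call:
send_rows --steps '[{"dp":[42,40,0],"roll":0,"jaw":0},{"dp":[84,79,0],"roll":0,"jaw":0},{"dp":[126,118,0],"roll":0,"jaw":0},{"dp":[168,158,0],"roll":0,"jaw":0},{"dp":[210,198,0],"roll":0,"jaw":0}]' --newtons 20

```text
time_s: 0.78
tcp_pos: [0.3444, 0.3898, 0.2405]
eef_rot: [180.0, -0.0, -17.5]
contact_force: [0.6, -0.2, 0.8]
gripper_width: 0.0431
gripper_force: 0.0
```

Call:
send_rows --steps '[{"dp":[42,40,0],"roll":0,"jaw":0},{"dp":[84,79,0],"roll":0,"jaw":0},{"dp":[126,118,0],"roll":0,"jaw":0},{"dp":[168,158,0],"roll":0,"jaw":0},{"dp":[210,198,0],"roll":0,"jaw":0}]'

```text
time_s: 1.4
tcp_pos: [0.485, 0.1378, 0.2407]
eef_rot: [-180.0, -0.0, -17.5]
contact_force: [1.7, 0.7, -0.2]
gripper_width: 0.001
gripper_force: 0.0
```

Call:
send_rows --steps '[{"dp":[0,0,50],"roll":0,"jaw":0},{"dp":[0,0,100],"roll":0,"jaw":0},{"dp":[0,0,140],"roll":0,"jaw":0},{"dp":[0,0,155],"roll":0,"jaw":0},{"dp":[0,0,155],"roll":0,"jaw":0}]'

```text
time_s: 2.02
tcp_pos: [0.4844, 0.1395, 0.0853]
eef_rot: [179.9, 0.0, -17.5]
contact_force: [-0.4, -0.2, 0.5]
gripper_width: 0.0002
gripper_force: 0.0
```

```bash
python3 - <<'E'
from plant import r
from h import *
for i in range(6): print(np.round(r.get_state()["contact_force"],2),end=" ")
print(r.get_state()["tcp_pos"])
c=r.capture("wrist"); cv2.imwrite("pics/w1.png",cv2.convertScaleAbs(c["image"],alpha=1.5))
E
```

```text
[-0.39 -0.21  0.51] [-0.39 -0.21  0.51] [-0.39 -0.21  0.51] [-0.39 -0.21  0.51] [-0.39 -0.21  0.51] [-0.39 -0.21  0.51] [0.4844232  0.13948265 0.08529536]
```

View pics/w1.png

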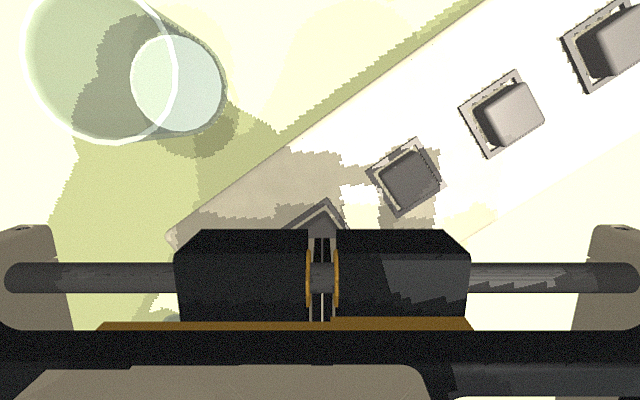

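The wrist view shows the jaws over the first key (its corner is at 322,205), and the next caps are at (405,180), (510,105) and (610,45). I'll tap down gently.

Call:
send_rows --steps '[{"dp":[0,0,5],"roll":0,"jaw":0},{"dp":[0,0,8],"roll":0,"jaw":0},{"dp":[0,0,8],"roll":0,"jaw":0}]'

```text
time_s: 2.45
tcp_pos: [0.4846, 0.1397, 0.0778]
eef_rot: [-180.0, -0.0, -17.5]
contact_force: [0.5, -1.1, -0.5]
gripper_width: 0.0003
gripper_force: 0.0
```

Call:
send_rows --steps '[{"dp":[0,0,1],"roll":0,"jaw":0},{"dp":[0,0,2],"roll":0,"jaw":0},{"dp":[0,0,2],"roll":0,"jaw":0},{"dp":[0,0,2],"roll":0,"jaw":0}]'

```text
time_s: 2.95
tcp_pos: [0.4845, 0.1396, 0.0756]
eef_rot: [180.0, 0.0, -17.5]
contact_force: [-0.9, -0.1, -0.1]
gripper_width: 0.0004
gripper_force: 0.0
```

Call:
send_rows --steps '[{"dp":[0,0,1],"roll":0,"jaw":0},{"dp":[0,0,1],"roll":0,"jaw":0},{"dp":[0,0,1],"roll":0,"jaw":0}]'

```text
time_s: 3.32
tcp_pos: [0.4846, 0.1396, 0.0746]
eef_rot: [-180.0, -0.0, -17.5]
contact_force: [-0.4, 0.4, 0.9]
gripper_width: 0.0003
gripper_force: 0.7
```

Call:
send_rows --steps '[{"dp":[0,0,1],"roll":0,"jaw":0},{"dp":[0,0,1],"roll":0,"jaw":0}]'

```text
time_s: 3.58
tcp_pos: [0.4846, 0.1396, 0.0736]
eef_rot: [-180.0, -0.0, -17.5]
contact_force: [-0.3, -0.1, 1.6]
gripper_width: 0.0006
gripper_force: 1.0
```

Call:
send_rows --steps '[{"dp":[0,0,1],"roll":0,"jaw":0},{"dp":[0,0,1],"roll":0,"jaw":0}]'

```text
time_s: 3.82
tcp_pos: [0.4846, 0.1396, 0.0726]
eef_rot: [-180.0, -0.0, -17.5]
contact_force: [-0.0, 1.0, 2.6]
gripper_width: 0.0008
gripper_force: 1.2
```

Contact came at about 75 mm TCP height and gave softly, so key A (+y end) is up. Next key.

Call:
send_rows --steps '[{"dp":[0,0,-12],"roll":0,"jaw":0},{"dp":[17,24,-12],"roll":0,"jaw":0},{"dp":[34.7,49,-12],"roll":0,"jaw":0},{"dp":[34.7,49,-4],"roll":0,"jaw":0},{"dp":[34.7,49,-4],"roll":0,"jaw":0}]'

```text
time_s: 4.45
tcp_pos: [0.5025, 0.0823, 0.0763]
eef_rot: [180.0, 0.0, -17.6]
contact_force: [0.0, -0.6, -0.4]
gripper_width: 0.0004
gripper_force: 0.0
```

Call:
send_rows --steps '[{"dp":[0,0,1],"roll":0,"jaw":0},{"dp":[0,0,2],"roll":0,"jaw":0},{"dp":[0,0,3],"roll":0,"jaw":0},{"dp":[0,0,3],"roll":0,"jaw":0},{"dp":[0,0,3],"roll":0,"jaw":0}]'

```text
time_s: 5.08
tcp_pos: [0.5029, 0.0825, 0.0736]
eef_rot: [-180.0, -0.0, -17.5]
contact_force: [0.7, -0.3, -0.7]
gripper_width: 0.0006
gripper_force: 0.0
```

Call:
send_rows --steps '[{"dp":[0,0,1],"roll":0,"jaw":0},{"dp":[0,0,1],"roll":0,"jaw":0}]'

```text
time_s: 5.32
tcp_pos: [0.5028, 0.0824, 0.0725]
eef_rot: [180.0, 0.0, -17.5]
contact_force: [0.5, 0.5, -0.8]
gripper_width: 0.0004
gripper_force: 0.0
```

No contact yet at 72.5 mm, so this key sits lower. Tap a little further.

Call:
send_rows --steps '[{"dp":[0,0,1],"roll":0,"jaw":0},{"dp":[0,0,1],"roll":0,"jaw":0}]'

```text
time_s: 5.58
tcp_pos: [0.5028, 0.0823, 0.0715]
eef_rot: [180.0, 0.0, -17.5]
contact_force: [-0.3, 0.1, -0.1]
gripper_width: 0.0004
gripper_force: 0.0
```

Call:
send_rows --steps '[{"dp":[0,0,0.7],"roll":0,"jaw":0},{"dp":[0,0,0.7],"roll":0,"jaw":0}]'

```text
time_s: 5.82
tcp_pos: [0.5029, 0.0824, 0.0711]
eef_rot: [180.0, -0.0, -17.5]
contact_force: [-1.2, -1.1, 4.4]
gripper_width: 0.0006
gripper_force: 1.9
```

Stiff at 71 mm, so this is the latched key. Pressing it to its stop, gently.

Call:
send_rows --steps '[{"dp":[0,0,1],"roll":0,"jaw":0},{"dp":[0,0,2],"roll":0,"jaw":0},{"dp":[0,0,3],"roll":0,"jaw":0},{"dp":[0,0,3.6],"roll":0,"jaw":0},{"dp":[0,0,3.6],"roll":0,"jaw":0}]'

```text
time_s: 6.45
tcp_pos: [0.5029, 0.0824, 0.0674]
eef_rot: [-180.0, -0.0, -17.5]
contact_force: [-1.2, -0.3, 5.5]
gripper_width: 0.0007
gripper_force: 2.9
```

Call:
send_rows --steps '[{"dp":[0,0,0.5],"roll":0,"jaw":0},{"dp":[0,0,0.8],"roll":0,"jaw":0},{"dp":[0,0,0.8],"roll":0,"jaw":0}]'

```text
time_s: 6.82
tcp_pos: [0.5029, 0.0824, 0.0672]
eef_rot: [-180.0, -0.0, -17.5]
contact_force: [-4.8, -1.2, 14.0]
gripper_width: 0.0005
gripper_force: 6.6
```

At its stop (14 N). Now release, lift off, then tap the same key again to check that it stands up.

Call:
send_rows --steps '[{"dp":[0,0,-3],"roll":0,"jaw":0},{"dp":[0,0,-8],"roll":0,"jaw":0},{"dp":[0,0,-14],"roll":0,"jaw":0},{"dp":[0,0,-14],"roll":0,"jaw":0}]'

```text
time_s: 7.32
tcp_pos: [0.5031, 0.0826, 0.0808]
eef_rot: [-180.0, -0.0, -17.5]
contact_force: [0.3, -0.9, 0.0]
gripper_width: 0.0004
gripper_force: 0.0
```

Call:
send_rows --steps '[{"dp":[0,0,3],"roll":0,"jaw":0},{"dp":[0,0,6],"roll":0,"jaw":0},{"dp":[0,0,7],"roll":0,"jaw":0},{"dp":[0,0,8],"roll":0,"jaw":0},{"dp":[0,0,8],"roll":0,"jaw":0}]'

```text
time_s: 7.95
tcp_pos: [0.5027, 0.0824, 0.0724]
eef_rot: [180.0, 0.0, -17.5]
contact_force: [-0.5, -0.7, 3.8]
gripper_width: 0.0004
gripper_force: 1.6
```

The key now gives softly at the up height. I'll retract and take a final look.

Call:
send_rows --steps '[{"dp":[0,0,-10],"roll":0,"jaw":0},{"dp":[0,0,-50],"roll":0,"jaw":0},{"dp":[0,0,-100],"roll":0,"jaw":0},{"dp":[0,0,-130],"roll":0,"jaw":0},{"dp":[0,0,-130],"roll":0,"jaw":0}]'

```text
time_s: 8.57
tcp_pos: [0.5043, 0.083, 0.2058]
eef_rot: [-179.8, -0.2, -17.5]
contact_force: [-0.6, 0.3, -0.4]
gripper_width: 0.0001
gripper_force: 0.0
```

```bash
python3 - <<'E'
from plant import r
from h import *
c=r.capture("scene"); a=cv2.imread("pics/scene1.png")
f=lambda i:cv2.resize(cv2.convertScaleAbs(i[135:250,235:415],alpha=1.5),None,fx=4.4,fy=2.6*1,interpolation=cv2.INTER_CUBIC)
cv2.imwrite("pics/end.png",np.vstack([f(a),f(c["image"])])); print(np.round(r.get_state()["contact_force"],1))
E
```

```text
[-0.2 -0.1 -0.2]
```

View pics/end.png

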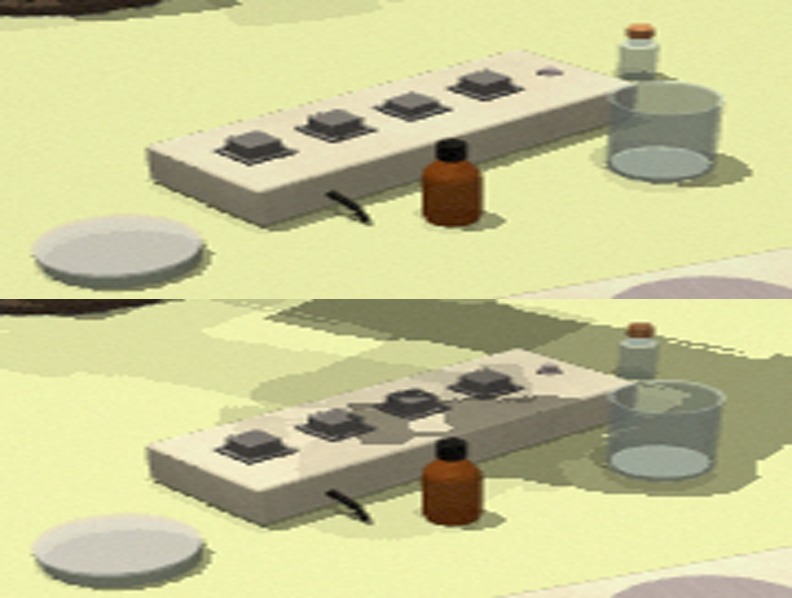

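The lower half (after) shows the third key at (413,400) standing taller than before, the pin at (548,370) raised, and the glassware where it was. Handing in.

```bash
python3 -c "
from plant import r
print(r.close_job())"
```

```text
the job is handed in; nothing more can be done
None
```

The latched key was the second from the +y end; I pressed it to its stop and let go, a re-tap found it standing up, the pin has risen, the glassware has not moved, and the job is handed in (the two keys at the -y end were never touched).

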